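# Brake the turning sample carousel with its locking pin and lock it at the index hole

### The arm

A 6-joint arm with a two-finger parallel gripper is mounted at the origin on a cart in front of the work surface, level with it; the furniture and walls round the work are solid. World frame = base frame: x ahead of the robot, y to its left, z up, the work surface at z = 0. Lengths are in m, angles in rad, forces in N, time in s.
With the tool pointing down it reaches from about 0.325 to 0.85 m from the base axis. Payload 4.4 kg.
Tool frame: the origin (TCP) lies at the centre of the arm's flange, where the gripper is bolted on; the fingertips stand 199 mm ahead of it and the grasp point (between the pads) lies 180 mm ahead of it (tcp_to_grasp is the distance from the TCP to the grasp point, in m); z points along the fingers, y is the line along which they close (so a half turn about z gives the same grasp; the last joint's range is limited). The gripper opens to 94 mm and grips with 3 to 60 N. Pads are 16 mm wide; open, the fingers measure 119 mm over their backs; the gripper's body (75 mm by 177 mm) begins 78 mm behind the grasp point.
Start: joints at [1.038, 0.207, 1.542, -0, 1.393, -0.15], TCP at [0.215, 0.533, 0.405] pointing down, gripper open.
Joint ranges: [-2.73, 2.73], [-0.86, 2.22], [0.23, 2.46], [-1.11, 4.25], [0.08, 2.63], [-2.82, 2.82]. Speed limits (rad/s): [2.79, 2.79, 3.14, 3.14, 3.14, 3.14].

### API

Orientations are given as a unit quaternion [w, x, y, z].
In Python, from rig import sense, grab_frame, camera_params, hand_in, recognise, tcp_to_grasp gives the robot as it stands.
- The arm moves only by the shell command python3 -m handwheel 'ROWS'. ROWS is 1 to 10 rows, one to a line, with the numbers parted by spaces; each row has 7 numbers: a rotation vector rx, ry, rz in fractions of the full range, 1 being 180 degrees, then dx, dy, dz in fractions of the full range, 1 being 0.8 m, then the opening from 0.0 (shut) to 1.0 (fully open); each row shifts and turns the commanded pose from where the row before left it, along the tool's axes as they then stand; what a row does not reach is not made up. A row lasts 1/12 s, in which the tool goes at most 0.0417 m and 0.125 rad, less where a joint would pass 70% of its speed; a pose out of reach is approached as far as the arm can. The fingers move at their own pace and stop on an object; the grip force is fixed at half the most. Time passes only in rows, so rows that do not move let the fingers close. It prints the time, the measured TCP pose, the force, the opening and the grip force at its end. No shift or turn number may pass 1 either way. Input that does not fit is refused with a message, and nothing moves.
- sense(): the state, without advancing time (a new reading comes with each control period).
- grab_frame(name): name is "scene" or "top"; returns the picture (480x640x3 uint8, red, green, blue); there is no depth.
- camera_params(name): a dict with "camera_matrix" (3x3 intrinsics, pixels), "R" (3x3) and "t" (3): a world point X has camera coordinates R X + t. Camera axes: x right, y down, z forward; pixel columns grow to the right and rows downward; lengths in m; the calibration is good to about 2 mm. A picture is of the moment at which its call begins. camera_params takes no time and is no camera call.
- hand_in(): hands the job in; it is judged then, once.
Trained networks look in the newest picture that a camera, given by its name, has taken for a name from the list of things; names that differ only in an ending like _2 or _b are one class to them, and where a whole thing is asked for, a point or a joint stands for the part that bears it (a point fixed in the world has none). Each returns a list of dicts, best first, with "p" (0 to 1); they miss things now and then, are a little off and sometimes report something else, mostly with a low value. They report only what shows in the picture. A call takes as long as a camera call.
- recognise(thing, camera): "at" ([x, y, z] in m, in world coordinates, good to about 4 mm: the middle of the surface that is visible of it).
The state is a dict: "time_s": time; "qpos": joint angles; "qd": joint speeds; "joint_efforts": joint torques, N m; "eef_pos": TCP position; "eef_rot": TCP orientation; "ft_force": force on the tool from outside, world axes, zero at the start; "ft_torque": the same for the moment, N m; "width": opening from 0.0 (shut) to 1.0 (fully open); "grip_force": force on a finger pad.
Only numpy, scipy, OpenCV 4.12 (cv2) and the standard library are available. Lean on these libraries where they do the work, as an engineer would, in place of code of your own. Each camera call takes 0.05 s, during which the arm holds its last target. There are 200 camera calls.

### The job

The sample carousel is being turned by its drive: take the locking pin from its stand, put its tip through the slot of the bracket and brake the disc by pressing the tip lightly on it (never more than about 10 N on the disc) until it only creeps. When the disc's index hole arrives under the slot at that creeping pace, let the pin into the hole and down until its collar sits down on the bracket, then let go, so that the carousel stays locked. Keep the hand itself off the disc and its vials, and leave the other things on the bench where they stand.

Things in the scene. Friction and masses are not known exactly. Their poses are not given: they have to be found in the camera images.
- carousel: fixed round grey base, 208 mm across; origin on the bench under the disc's axis. Its +x points to the aluminium bracket: a post (44 mm wide, 122 to 144 mm out) whose arm reaches inward over the disc to a guide block 36 x 40 mm (67 to 103 mm from the axis), underside 80 mm and top 104 mm above the bench, with the slot in it
- slot (a point): centre of the slot in the bracket's guide block, at its top face (z = 104 mm above the bench), 85 mm from the disc's axis; a straight-through slot with a 3 mm lead-in, 18 mm long radially (x) and 12 mm wide along the disc's travel (y)
- carriage: sprung carriage of the aluminium disc (228 mm across, 14 thick; six upright vials 42 mm from its axis stand 36 mm above it). Moves only up and down; origin on the axis at the disc's top face, unloaded 70 mm above the bench and 34 below the bracket's top. It gives way about 3.3 mm per newton pressed, to a hard stop at 10 mm
- disc (a joint): angle of the disc, rad, counted on from turn to turn, growing anticlockwise from above; the index hole is exactly under the slot at whole multiples of 2 pi. A weak slipping drive (about 0.08 N m) always turns it that way, 1.5 rad/s unloaded, reached in about a second; about 1 to 2 N of pressing with the pin stalls it, and it runs on when let go
- hole (a point): centre of the mouth of the index hole at the disc's top face: a plain round hole of 14 mm right through the disc, the only open hole, 85 mm from the axis; it travels round with the disc, z up
- pin: loose upright steel locking pin, 220 g, 110 mm tall: a 10 mm shank 49 mm long whose last 1.5 mm taper to 7 mm across, then a collar 30 mm across and 6 thick, then a black round handle 16 mm across and 55 long (55 to 110 mm above the tip). Origin at the centre of the tip, z along the pin to the handle
- pin_tip (a point): centre of the pin's tip (same point as the pin's origin)
- stand: fixed grey block 60 x 60 x 60 mm, origin under its centre; the pin stands in its central 14 mm hole with its collar on the block's top, so its tip is 11 mm above the bench at the start
- beaker: loose clear beaker, 54 mm across, 70 mm tall, standing at the back to the right of the carousel; to be left alone; origin under its centre
- drop_bottle: loose brown drop bottle, 38 mm across, 82 mm tall, to the right of the stand; to be left alone; origin under its centre
- press_foot: loose spare steel press foot, 45 mm across, 40 mm tall, near the bench's front edge before the lever press; to be left alone; origin under its centre

How it is judged:
On the way:
1. the pin's tip, through the bracket's slot, presses on the disc's face as the hole comes near (within 20 mm), the disc slowed to a creep below 0.6 rad/s (horizontal distance between pin_tip and slot below 0.009 m and z of pin_tip in the frame of slot below -0.026 m and z of pin_tip in the frame of hole above -0.003 m and horizontal distance between pin_tip and hole below 0.02 m and contact force between pin and carriage above 0.15 N and velocity of joint disc below 0.6 rad/s), for 0.1 s.
At the end, for the whole second after the job is handed in: pin upright (within 0.15 rad) through slot and index hole: tip at least 12 mm below the disc's top, within 5 mm of the hole's centre and 7 mm of the slot's, at least 46 mm below the bracket's top (collar down); disc under 0.05 rad/s, pin released and at rest (z of pin_tip in the frame of hole below -0.012 m and horizontal distance between pin_tip and hole below 0.005 m and horizontal distance between pin_tip and slot below 0.007 m and z of pin_tip in the frame of slot below -0.046 m and angle between pin's own z axis and vertical below 0.15 rad and velocity of joint disc between -0.05 and 0.05 rad/s and linear speed of pin below 0.02 m/s and contact force between pin and the fingers below 0.05 N); the robot touches nothing.
It fails at once if the pin and the disc press on each other with more than 12 N (contact force between pin and carriage above 12 N).
It fails at once if the hand or arm presses on the disc or its vials (contact force between the arm and carriage above 0.5 N).
It fails at once if the fingers press on the disc or its vials (contact force between the fingers and carriage above 0.5 N).
It fails at once if a bystander is moved by more than 25 mm (distance of any of beaker, drop_bottle, press_foot from where it was at the start of the episode above 0.025 m).
It also fails if it takes over 67 s, if anything falls off the work surface, if the arm or the gripper's body presses on something with over 40 N, if the wrist force passes 120 N, or if a joint passes its speed limit or range.

## Working session

There is one attempt and no reset: what is moved stays moved. The work goes in short steps, Python scripts to look and compute and a shell command to move; the robot and the scene stay as the last step left them, time stands still between calls to the robot, and variables do not carry over. Pictures are saved under pics/ and viewed, at most 10 in all, crops included, and the job is handed in when it is done.

```bash
mkdir -p pics; ls; python3 - <<'E'
from rig import *
import cv2,numpy as np
s=sense();print(s)
print(tcp_to_grasp)
for n in("scene","top"):
    f=grab_frame(n);cv2.imwrite(f"pics/{n}0.png",f[:,:,::-1])
    p=camera_params(n);print(n,p)
    for t in("pin","stand","carousel","slot","hole","carriage","disc","beaker","drop_bottle","press_foot"):
        try:print(t,[(np.round(d["at"],3).tolist(),round(d["p"],2)) for d in recognise(t,n)[:3]])
        except Exception as e:print(t,e)
print(sense()["time_s"])
E
```

```text
pics
{'time_s': 0.0, 'qpos': array([ 1.03751838e+00,  2.07355361e-01,  1.54293418e+00,  6.31963839e-06,
        1.39347507e+00, -1.50486324e-01]), 'qd': array([-1.11163801e-04, -1.92912884e-04, -2.13822361e-03, -1.10873483e-03,
       -3.24656867e-04, -9.78434821e-05]), 'joint_efforts': array([-1.54093519e-03, -3.70890534e+01, -2.81409323e+01,  6.96533499e-02,
        3.61462310e-02, -1.53971127e-04]), 'eef_pos': array([0.21458551, 0.5330687 , 0.40353641]), 'eef_rot': array([-3.67015628e-04,  1.90229843e-01,  9.81738981e-01, -1.02208477e-03]), 'ft_force': array([ 0.01722301, -0.32201883, -0.38554385]), 'ft_torque': array([0.00561665, 0.00688921, 0.04081933]), 'grip_force': 0.0, 'width': 1.0031381878857204}
0.1804
scene {'camera_matrix': array([[539.93579664,   0.        , 322.9243072 ],
       [  0.        , 539.93579664, 238.70154064],
       [  0.        ,   0.        ,   1.        ]]), 'R': array([[ 0.76180347, -0.64742882, -0.0221676 ],
       [-0.36223275, -0.39735586, -0.84314634],
       [ 0.53706882,  0.65034163, -0.537227  ]]), 't': array([-0.4927503 ,  0.2183367 ,  1.272092
[... 682 characters left out ...]
R': array([[ 1.75894216e-02, -9.99841808e-01,  2.64013008e-03],
       [-9.95065242e-01, -1.77631612e-02, -9.76198501e-02],
       [ 9.76513045e-02, -9.10024969e-04, -9.95220274e-01]]), 't': array([-0.17790561,  0.56165028,  1.18698222])}
pin [([0.407, -0.282, 0.065], 0.58)]
stand [([0.406, -0.278, 0.06], 0.96), ([0.511, -0.044, 0.07], 0.5)]
carousel [([0.523, -0.055, 0.072], 0.88)]
slot [([0.512, -0.05, 0.071], 0.8), ([0.51, -0.048, 0.073], 0.52)]
hole [([0.513, -0.047, 0.069], 0.94)]
carriage [([0.513, -0.042, 0.066], 0.79)]
disc [([0.515, -0.046, 0.074], 0.6)]
beaker [([0.741, -0.306, 0.025], 0.84)]
drop_bottle [([0.378, -0.492, 0.06], 0.55)]
press_foot [([0.381, 0.145, 0.007], 0.83)]
1.1
```

View pics/top0.png

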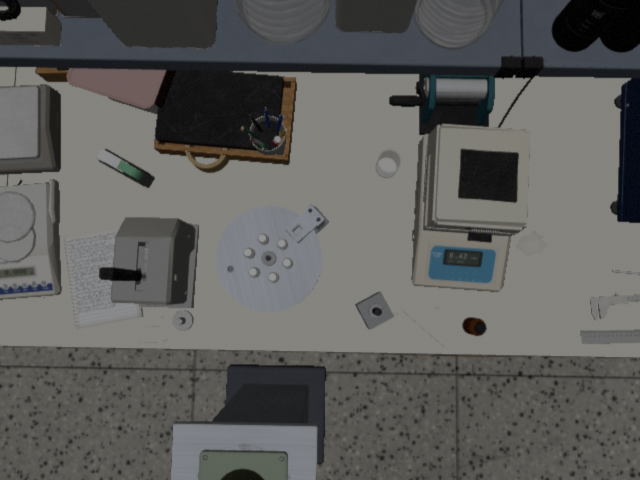

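View pics/scene0.png

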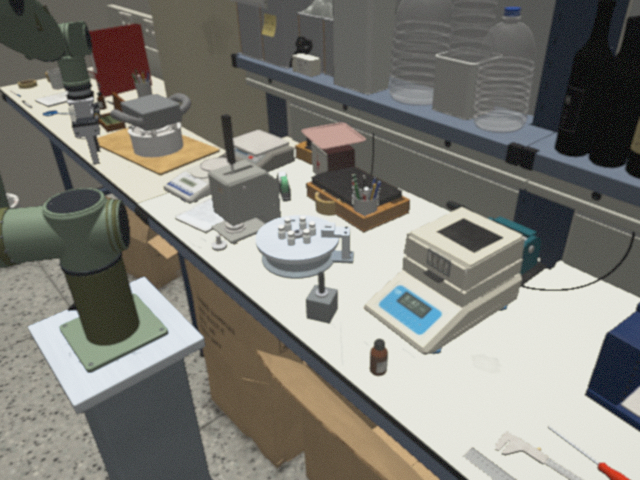

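The top view shows the disc's centre near (269,258), the bracket running up-right to about (313,217) with the slot near (297,232), the index hole at (230,268) and the pin in its stand at (376,311). The beaker is at (387,164). I'll zoom in for the slot and the pin.

```bash
cat > h.py <<'E'
from rig import *
import cv2,numpy as np
from scipy.spatial.transform import Rotation as Ro
def ray(n,u,v,z):
    p=camera_params(n);K,R,t=p["camera_matrix"],p["R"],p["t"]
    d=R.T@np.linalg.solve(K,[u,v,1.]);c=-R.T@t
    return c+d*(z-c[2])/d[2]
def proj(n,X):
    p=camera_params(n);q=p["camera_matrix"]@(p["R"]@np.array(X)+p["t"]);return q[:2]/q[2]
E
python3 - <<'E'
from h import *
a=cv2.imread("pics/top0.png")
b=cv2.resize(a[180:345,205:405],None,fx=4,fy=3.6363636,interpolation=cv2.INTER_CUBIC)
cv2.imwrite("pics/z.png",b)
print("disc",ray("top",269,258,.07),ray("top",230,268,.07),"pin",ray("top",376.5,311,.099))
E
```

```text
disc [ 0.51262398 -0.04961184  0.07      ] [0.48973971 0.03318724 0.07      ] pin [ 0.40506523 -0.27813711  0.099     ]
```

View pics/z.png

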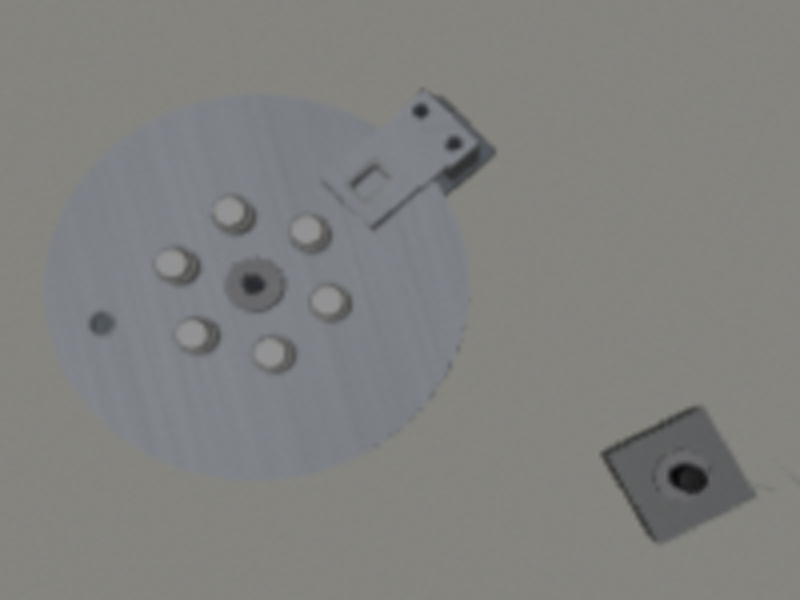

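The zoom shows the slot centred at zoom (370,181), image (297.1,229.4), and the hub at (253,285). The stand's top corners are (601,453), (700,405), (756,495) and (657,543), and the handle's top is at about (688,478).

```bash
python3 - <<'E'
from h import *
def z(x,y,h): return ray("top",205+(x+.5)/4-.5,180+(y+.5)/3.63636-.5,h)
print("slot",z(370,181,.104),"hub",z(253,285,.07),"disc",z(256.5,288,.07))
print("slot-edges",[z(*p,.104)[:2].round(4).tolist() for p in((348,184),(374,160),(391,179),(364,201))])
c=[z(*p,.104)[:2] for p in((322,180),(373,229),(423,89),(478,150))];print("arm",np.round(c,4).tolist())
e=((c[2]+c[3])-(c[0]+c[1]))/2;print("bearing",np.degrees(np.arctan2(e[1],e[0])),np.linalg.norm(e),np.linalg.norm(c[0]-c[1]),np.linalg.norm(c[2]-c[3]))
print("stand",np.mean([z(*p,.06) for p in((601,453),(700,405),(756,495),(657,543))],0))
print("pin top",z(688,478,.121),"collar",z(684,476.5,.066))
d=z(253,285,.07)[:2]-z(370,181,.104)[:2];print("slot-axis",np.linalg.norm(d),np.degrees(np.arctan2(-d[1],-d[0])))
# vials' ring mean
v=[z(*p,.106)[:2] for p in((230,211),(308,231),(328,300),(273,352),(196,334),(174,263))];print("vials",np.mean(v,0),np.linalg.norm(v-np.mean(v,0),axis=1))
# scene cam check
for n,X in(("slot",z(370,181,.104)),("pintop",[*z(688,478,.121)[:2],.121])):print(n,proj("scene",X))
a=cv2.imread("pics/scene0.png")
cv2.imwrite("pics/zs.png",cv2.resize(a[205:330,250:365],None,fx=4.8,fy=4.8,interpolation=cv2.INTER_CUBIC))
E
```

```text
slot [ 0.57156778 -0.1101879   0.104     ] hub [ 0.51255423 -0.04720239  0.07      ] disc [ 0.51081841 -0.04912581  0.07      ]
slot-edges [[0.5696, -0.0987], [0.5838, -0.112], [0.5729, -0.1211], [0.56, -0.1073]]
arm [[0.5717, -0.0851], [0.5439, -0.1124], [0.6255, -0.1368], [0.5905, -0.1663]]
bearing -46.44316668510502 0.0729326466394234 0.03896851630413728 0.0457876258702058
stand [ 0.40579943 -0.27711326  0.06      ]
pin top [ 0.40568669 -0.27623978  0.121     ] collar [ 0.40452897 -0.27949516  0.066     ]
slot-axis 0.08631206441353546 -46.864738673160836
vials [ 0.51237482 -0.05006412] [0.0422079  0.04114818 0.04114396 0.04169429 0.04121874 0.0417782 ]
slot [327.27843912 226.57240187]
pintop [319.65800906 273.00944077]
```

View pics/zs.png

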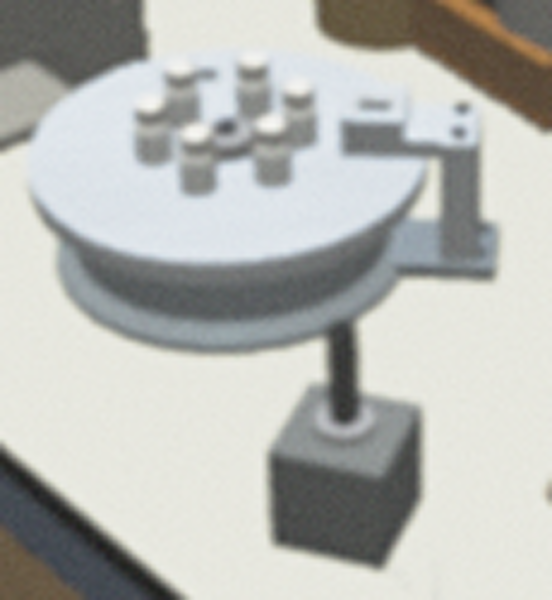

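The scene view agrees: the slot shows at about (328,227) and was predicted at (327,226.6). So slot ≈ (0.5716,-0.110), axis (0.5124,-0.0501) and pin (0.4053,-0.2775). I'll raise and turn so that the closing axis is tangential at the slot. The lever press's height has to be checked before I pass it.

Units first: shifts go in shares of 0.8 m and turns go in shares of 180 degrees. So -0.035 m is -0.0438, 0.11 rad is 0.035.

```bash
python3 -m handwheel '0 0 0.0318 0 0 -0.0438 1
0 0 0.0318 0 0 -0.0438 1
0 0 0.0318 0 0 -0.0438 1
0 0 0.035 0 0 -0.0438 1
0 0 0 0 0 0 1'; python3 - <<'E'
from h import *
s=sense();print(s["eef_pos"],s["qpos"],Ro.from_quat(s["eef_rot"][[1,2,3,0]]).as_matrix())
for u,v in((105,272),(135,275)):
  for h in(.1,.2,.3): print(u,h,ray("top",u,v,h).round(3),proj("scene",ray("top",u,v,h)).round(0))
E
```

```text
time_s: 1.52
eef_pos: [0.215, 0.5338, 0.5541]
eef_rot: [0.001, 0.388, 0.922, 0.008]
ft_force: [0.2, 0.5, 1.7]
width: 1.003
grip_force: 0.0
[0.2149615  0.53382288 0.55410776] [1.03760303e+00 1.31569848e-01 1.32598490e+00 8.68879578e-05
 1.66820033e+00 2.62689235e-01] [[-0.69967775  0.71441406  0.00797521]
 [ 0.71444625  0.69955653  0.01368252]
 [ 0.00419588  0.01527121 -0.99987458]]
105 0.1 [0.476 0.288 0.1  ] [219. 189.]
105 0.2 [0.473 0.248 0.2  ] [221. 163.]
105 0.3 [0.47  0.208 0.3  ] [224. 135.]
135 0.1 [0.471 0.225 0.1  ] [229. 197.]
135 0.2 [0.468 0.191 0.2  ] [230. 170.]
135 0.3 [0.466 0.156 0.3  ] [232. 141.]
```

The lever's top stands about 0.36 m high near (0.47,0.18), so I'll pass higher and on the inner side.

To row units: -0.035 m is -0.0438, -0.0125 m is -0.0156.

```bash
python3 -m handwheel '0 0 0 -0.0438 -0.0069 -0.0156 1
0 0 0 -0.0438 -0.0069 -0.0156 1
0 0 0 -0.0438 -0.0069 -0.0156 1
0 0 0 -0.0438 -0.0069 -0.0156 1
0 0 0 -0.0438 -0.0069 -0.0156 1
0 0 0 -0.0438 -0.0069 -0.0156 1
0 0 0 -0.0438 -0.0069 -0.0156 1
0 0 0 -0.0438 -0.0069 -0.0156 1'; python3 -m handwheel '0 0 0 -0.0363 -0.0338 0 1
0 0 0 -0.0363 -0.0338 0 1
0 0 0 -0.0363 -0.0338 0 1
0 0 0 -0.0363 -0.0338 0 1
0 0 0 -0.0363 -0.0338 0 1
0 0 0 -0.0363 -0.0338 0 1
0 0 0 -0.0363 -0.0338 0 1
0 0 0 -0.0363 -0.0338 0 1
0 0 0 -0.0363 -0.0338 0 1
0 0 0 -0.0363 -0.0338 0 1'
```

```text
time_s: 2.18
eef_pos: [0.3805, 0.3015, 0.645]
eef_rot: [0.0, 0.386, 0.923, 0.0]
ft_force: [-0.2, 0.8, -0.0]
width: 1.0
grip_force: 0.0
time_s: 3.02
eef_pos: [0.3905, -0.0948, 0.6445]
eef_rot: [0.0, 0.386, 0.923, 0.0]
ft_force: [1.5, 0.1, -0.3]
width: 1.004
grip_force: 0.0
```

To row units: 0.0285 m is 0.0356, -0.0141 m is -0.0176.

```bash
python3 -m handwheel '0 0 0 -0.0176 -0.0148 0.0356 1
0 0 0 -0.0176 -0.0148 0.0356 1
0 0 0 -0.0176 -0.0148 0.0356 1
0 0 0 -0.0176 -0.0148 0.0356 1
0 0 0 -0.0176 -0.0148 0.0356 1
0 0 0 -0.0176 -0.0148 0.0356 1
0 0 0 -0.0176 -0.0148 0.0356 1
0 0 0 -0.0176 -0.0148 0.0356 1
0 0 0 -0.0176 -0.0148 0.0356 1
0 0 0 -0.0176 -0.0148 0.0356 1'; python3 -m handwheel '0 0 0 0 0 0 0.5
0 0 0 0 0 0 0.5
0 0 0 0 0 0 0.5'
```

```text
time_s: 3.85
eef_pos: [0.4058, -0.2769, 0.3581]
eef_rot: [0.0, 0.386, 0.923, -0.0]
ft_force: [-0.1, 0.2, -0.1]
width: 1.0
grip_force: 0.0
time_s: 4.1
eef_pos: [0.4063, -0.2761, 0.3605]
eef_rot: [0.0, 0.386, 0.922, 0.0]
ft_force: [0.1, 0.5, -0.2]
width: 0.826
grip_force: 0.0
```

To row units: 0.021 m is 0.0263, -0.0015 m is -0.0019.

```bash
python3 -m handwheel '0 0 0 0 -0.0019 0.0263 0.5
0 0 0 0 0 0.0263 0.5
0 0 0 0 0 0.0263 0.5
0 0 0 0 0 0.0263 0.5
0 0 0 0 0 0 0.5
0 0 0 0 0 0 0'; python3 -m handwheel '0 0 0 0 0 0 0
0 0 0 0 0 0 0
0 0 0 0 0 0 0
0 0 0 0 0 0 0
0 0 0 0 0 0 0
0 0 0 0 0 0 0
0 0 0 0 0 0 0'
```

```text
time_s: 4.6
eef_pos: [0.4054, -0.2768, 0.2769]
eef_rot: [0.0, 0.386, 0.923, -0.0]
ft_force: [-0.3, -0.2, -0.1]
width: 0.462
grip_force: 0.0
time_s: 5.18
eef_pos: [0.4055, -0.2777, 0.2769]
eef_rot: [0.001, 0.386, 0.922, -0.0]
ft_force: [-0.6, 1.1, 6.8]
width: 0.166
grip_force: 30.0
```

To row units: -0.03 m is -0.0375, -0.025 m is -0.0313.

```bash
python3 -m handwheel '0 0 0 0 0 -0.0125 0
0 0 0 0 0 -0.0313 0
0 0 0 0 0 -0.0375 0
0 0 0 0 0 -0.0375 0
0 0 0 0 0 -0.0375 0
0 0 0 0 0 0 0'; python3 -m handwheel '0 0 0 0 0.0425 0 0
0 0 0 0 0.0425 0 0
0 0 0 0 0.0425 0 0
0 0 0 0 0.0425 0 0
0 0 0 0 0.0425 0 0
0 0 0 0 0.0425 0 0
0 0 0 0.0038 0.0313 0 0
0 0 0 0 0 0 0
0 0 0 0 0 0 0
0 0 0 0 0 0 0'; python3 - <<'E'
from h import *
s=sense();print(s["eef_pos"])
for n in("scene","top"):
    cv2.imwrite(f"pics/{n}1.png",grab_frame(n)[:,:,::-1]);print([(np.round(d["at"],3).tolist(),round(d["p"],2)) for d in recognise("pin",n)[:3]])
tip=s["eef_pos"]-[0,0,.2659];print(tip,proj("scene",tip))
a=cv2.imread("pics/scene1.png");u,v=proj("scene",tip).astype(int)
cv2.imwrite("pics/z1.png",cv2.resize(a[v-70:v+40,u-60:u+60],None,fx=5,fy=5,interpolation=cv2.INTER_CUBIC));print(u,v)
E
```

```text
time_s: 5.68
eef_pos: [0.4063, -0.2785, 0.4074]
eef_rot: [0.006, 0.386, 0.922, -0.002]
ft_force: [1.6, -0.2, -1.4]
width: 0.164
grip_force: 30.0
time_s: 6.52
eef_pos: [0.5654, -0.1146, 0.3991]
eef_rot: [-0.002, 0.386, 0.922, -0.0]
ft_force: [-0.9, -0.5, -2.4]
width: 0.164
grip_force: 30.0
[ 0.56536143 -0.11458465  0.39913231]
[([0.564, -0.119, 0.185], 0.7)]
[([0.493, -0.03, 0.072], 0.43)]
[ 0.56536143 -0.11458465  0.13323231] [326.38982745 218.58694609]
326 218
```

View pics/z1.png

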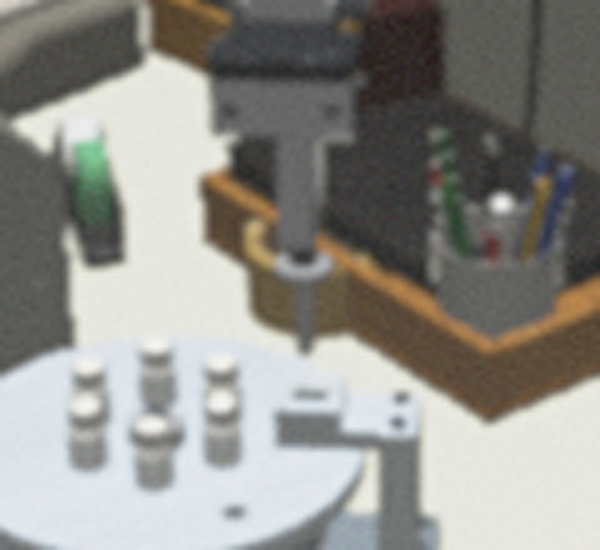

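The pin's tip shows at (326.7,218.3) and was predicted at (326.4,218.6); the slot shows at (327.6,226.5) and was predicted at (327.3,226.6). Kinematics and calibration agree, so I'll line up over the slot and lower gently.

To row units: 0.01 m is 0.0125, 0.0075 m is 0.0094.

```bash
python3 -m handwheel '0 0 0 -0.0018 0.0094 0 0
0 0 0 0 0 0.0125 0
0 0 0 0 0 0.0125 0
0 0 0 0 0 0 0
0 0 0 0 0 0 0'; python3 -m handwheel '0 0 0 0 0 0.0038 0
0 0 0 0 0 0.0038 0
0 0 0 0 0 0.0038 0
0 0 0 0 0 0 0
0 0 0 0 0 0 0'
```

```text
time_s: 7.13
eef_pos: [0.5718, -0.1101, 0.3788]
eef_rot: [-0.002, 0.386, 0.922, -0.0]
ft_force: [0.8, 1.0, -2.6]
width: 0.163
grip_force: 30.0
time_s: 7.55
eef_pos: [0.5723, -0.1102, 0.3714]
eef_rot: [-0.0, 0.386, 0.922, -0.0]
ft_force: [-0.2, -1.2, -1.9]
width: 0.162
grip_force: 30.0
```

To row units: 0.002 m is 0.0025.

```bash
python3 -m handwheel '0 0 0 0 0 0.0025 0
0 0 0 0 0 0.0025 0
0 0 0 0 0 0.0025 0
0 0 0 0 0 0 0'; python3 -m handwheel '0 0 0 0 0 0.0025 0
0 0 0 0 0 0.0025 0
0 0 0 0 0 0.0025 0
0 0 0 0 0 0 0
0 0 0 0 0 0 0'
```

```text
time_s: 7.88
eef_pos: [0.5722, -0.1102, 0.3651]
eef_rot: [-0.001, 0.386, 0.922, -0.0]
ft_force: [-0.2, 0.2, -2.9]
width: 0.167
grip_force: 30.0
time_s: 8.3
eef_pos: [0.5723, -0.1102, 0.3594]
eef_rot: [-0.0, 0.386, 0.922, -0.0]
ft_force: [0.1, 0.6, -2.3]
width: 0.164
grip_force: 30.0
```

To row units: 0.004 m is 0.005, 0.003 m is 0.0038.

```bash
python3 -m handwheel '0 0 0 0 0 0.005 0
0 0 0 0 0 0.005 0
0 0 0 0 0 0.005 0
0 0 0 0 0 0.0038 0
0 0 0 0 0 0 0
0 0 0 0 0 0 0'; python3 - <<'E'
from h import *
print(sense()["eef_pos"],sense()["ft_force"])
ax=np.array([.5124,-.0501])
for i in range(8):
    r=grab_frame("top");t=sense()["time_s"];q=recognise("hole","top")
    cv2.imwrite(f"pics/t2_{i}.png",r[:,:,::-1])
    for d in q[:2]:
        v=np.array(d["at"][:2])-ax;print(round(t,2),round(d["p"],2),np.linalg.norm(v).round(3),np.degrees(np.arctan2(v[1],v[0])).round())
E
```

```text
time_s: 8.8
eef_pos: [0.5722, -0.1101, 0.3442]
eef_rot: [-0.0, 0.386, 0.922, -0.0]
ft_force: [0.4, -0.3, -2.8]
width: 0.169
grip_force: 30.0
[ 0.57223194 -0.11014508  0.3441701 ] [ 0.39225502 -0.32351546 -2.84281034]
8.85 0.67 0.009 155.0
8.95 0.87 0.012 146.0
9.05 0.76 0.01 135.0
9.05 0.62 0.008 150.0
9.15 0.83 0.011 124.0
9.25 0.98 0.007 125.0
9.35 0.65 0.009 148.0
9.35 0.59 0.249 -115.0
9.45 0.76 0.009 134.0
9.55 0.96 0.011 152.0
```

```bash
cat >> h.py <<'E'
AX=np.array([.5124,-.0501]);B0=-45.6
def ring(n,f,z=.07):
    g=cv2.GaussianBlur(cv2.cvtColor(f,cv2.COLOR_RGB2GRAY).astype(np.float32),(0,0),1.)
    a=np.radians(np.arange(360.));out=[]
    for r in(.068,.085,.102):
        P=np.array([proj(n,[AX[0]+r*np.cos(t),AX[1]+r*np.sin(t),z]) for t in a],np.float32)
        out.append(cv2.remap(g,P[None,:,0],P[None,:,1],cv2.INTER_LINEAR)[0])
    i,m,o=out;c=m-np.minimum(np.minimum(i,o),np.minimum(np.roll(m,12),np.roll(m,-12)))
    k=int(c.argmin());return (k-B0+180)%360-180,round(float(c[k]))   # degrees past the slot (negative: coming), contrast
E
python3 - <<'E'
from h import *
print(ring("top",cv2.imread("pics/top0.png")),ring("scene",cv2.imread("pics/scene0.png")))
print(ring("scene",cv2.imread("pics/scene1.png")))
for i in range(0,8):print(ring("top",cv2.imread(f"pics/t2_{i}.png")))
for i in range(2):
    t=sense()["time_s"];f=grab_frame("scene");cv2.imwrite(f"pics/s3_{i}.png",f[:,:,::-1]);print(t,ring("scene",f))
    t=sense()["time_s"];f=grab_frame("top");cv2.imwrite(f"pics/t3_{i}.png",f[:,:,::-1]);print(t,ring("top",f))
a=np.hstack([cv2.imread("pics/s3_1.png")[190:290,230:380],cv2.imread("pics/t3_1.png")[180:280,205:355]])
cv2.imwrite("pics/z3.png",cv2.resize(a,None,fx=2.66,fy=4,interpolation=cv2.INTER_CUBIC))
E
```

```text
(151.60000000000002, -41) (14.600000000000023, -38)Traceback (most recent call last):
  File "<stdin>", line 3, in <module>
  File "h.py", line 15, in ring
    P=np.array([proj(n,[AX[0]+r*np.cos(t),AX[1]+r*np.sin(t),z]) for t in a],np.float32)
                ~~~~^^^^^^^^^^^^^^^^^^^^^^^^^^^^^^^^^^^^^^^^^^^
  File "h.py", line 9, in proj
    p=camera_params(n);q=p["camera_matrix"]@(p["R"]@np.array(X)+p["t"]);return q[:2]/q[2]
ValueError: time passes only in moves, steps and waits
```

```bash
sed -i 's/camera_params(n)/CP(n)/g' h.py; sed -i '3a from functools import lru_cache\nCP=lru_cache(None)(camera_params)' h.py
sed -i 's/    k=int(c.argmin());/    c[np.abs((np.arange(360)-B0-(10 if n=="scene" else 0)+180)%360-180)<(30 if n=="scene" else 22)]=0\n    k=int(c.argmin());/' h.py
python3 - <<'E'
from h import *
L=lambda p:cv2.imread(p)[:,:,::-1].copy()
print(ring("top",L("pics/top0.png")),ring("scene",L("pics/scene0.png")))
print(ring("scene",L("pics/scene1.png")))
for i in range(0,8):print(ring("top",L(f"pics/t2_{i}.png")))
for i in range(2):
    t=sense()["time_s"];f=grab_frame("scene");cv2.imwrite(f"pics/s3_{i}.png",f[:,:,::-1]);print(t,ring("scene",f))
    t=sense()["time_s"];f=grab_frame("top");cv2.imwrite(f"pics/t3_{i}.png",f[:,:,::-1]);print(t,ring("top",f))
a=np.hstack([cv2.imread("pics/s3_1.png")[190:290,230:380],cv2.imread("pics/t3_1.png")[180:280,205:355]])
cv2.imwrite("pics/z3.png",cv2.resize(a,None,fx=2.66,fy=4,interpolation=cv2.INTER_CUBIC))
E
```

```text
(151.60000000000002, -41) (111.60000000000002, -31)
(-52.39999999999998, -44)
(-101.39999999999998, -35)
(-101.39999999999998, -38)
(-101.39999999999998, -38)
(-101.39999999999998, -38)
(-101.39999999999998, -38)
(-101.39999999999998, -38)
(-101.39999999999998, -38)
(-101.39999999999998, -38)
9.6 (-151.39999999999998, -46)
9.65 (-101.39999999999998, -38)
9.7 (-142.39999999999998, -48)
9.75 (-101.39999999999998, -38)
```

View pics/z3.png

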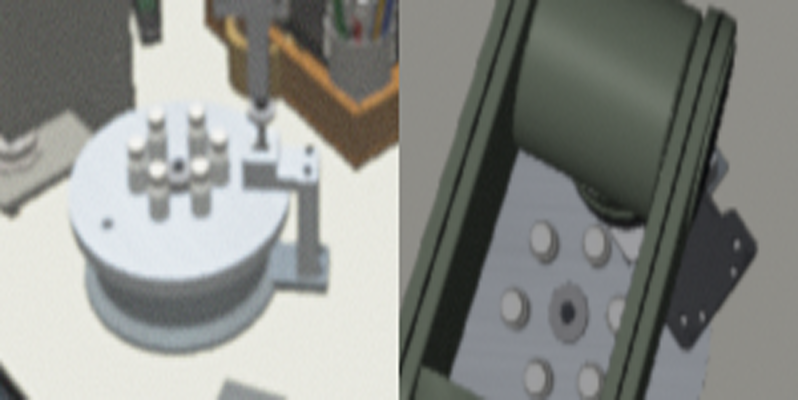

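The scene view shows the index hole at zoom (108,223), which is −142° from the slot and coming on at about 1.5 rad/s. The tip is down through the slot. The detector in the scene view works, so I'll begin braking.

To row units: 0.004 m is 0.005, 0.002 m is 0.0025.

```bash
cat > look.py <<'E'
from h import *
import sys
for i in range(int(sys.argv[1]) if len(sys.argv)>1 else 3):
    t=sense()["time_s"];f=grab_frame("scene");print(round(t,2),[round(x) for x in ring("scene",f)],end="  ")
cv2.imwrite("pics/last.png",f[:,:,::-1]);s=sense();print("tipz",round(s["eef_pos"][2]-.2659,4),s["eef_pos"][:2].round(4),s["ft_force"].round(1))
E
python3 -m handwheel '0 0 0 0 0 0.005 0
0 0 0 0 0 0.005 0
0 0 0 0 0 0.0025 0
0 0 0 0 0 0 0
0 0 0 0 0 0 0
0 0 0 0 0 0 0' | grep -v rot; python3 look.py 6
```

```text
time_s: 10.3
eef_pos: [0.5724, -0.1102, 0.3347]
ft_force: [0.7, 0.5, -1.7]
width: 0.162
grip_force: 30.0
10.3 [-96, -50]  10.35 [-93, -48]  10.4 [-90, -48]  10.45 [-87, -46]  10.5 [-83, -47]  10.55 [-80, -49]  tipz 0.0689 [ 0.5724 -0.1102] [-0.2  0.  -1.6]
```

To row units: 0.002 m is 0.0025.

```bash
python3 -m handwheel '0 0 0 0 0 0.0025 0
0 0 0 0 0 0 0' | grep -v rot; python3 look.py 5
```

```text
time_s: 10.77
eef_pos: [0.5723, -0.1102, 0.3325]
ft_force: [1.0, 0.0, -1.6]
width: 0.164
grip_force: 30.0
10.77 [-69, -57]  10.82 [-66, -52]  10.87 [-65, -54]  10.92 [-63, -53]  10.97 [-61, -56]  tipz 0.0669 [ 0.5724 -0.1102] [ 0.2  0.6 -1.7]
```

To row units: 0.0007 m is 0.0009.

```bash
python3 -m handwheel '0 0 0 0 0 0.0009 0' | grep -v rot; python3 look.py 6
```

```text
time_s: 11.1
eef_pos: [0.5725, -0.1102, 0.3322]
ft_force: [1.1, 1.0, -1.1]
width: 0.165
grip_force: 30.0
11.1 [-58, -55]  11.15 [-56, -50]  11.2 [-56, -51]  11.25 [-54, -57]  11.3 [-54, -58]  11.35 [-54, -54]  tipz 0.0661 [ 0.5724 -0.1102] [ 0.3  1.2 -1.3]
```

```bash
python3 -m handwheel '0 0 0 0 0 0 0
0 0 0 0 0 0 0' | grep time; python3 look.py 3
```

```text
time_s: 11.57
11.57 [-49, -53]  11.62 [-48, -54]  11.67 [-48, -55]  tipz 0.0661 [ 0.5724 -0.1102] [ 0.6  0.6 -1.2]
```

```bash
python3 -m handwheel '0 0 0 0 0 0 0
0 0 0 0 0 0 0
0 0 0 0 0 0 0
0 0 0 0 0 0 0
0 0 0 0 0 0 0
0 0 0 0 0 0 0
0 0 0 0 0 0 0
0 0 0 0 0 0 0' | grep time; python3 look.py 3
```

```text
time_s: 12.38
12.38 [-36, -52]  12.43 [-35, -56]  12.48 [-35, -53]  tipz 0.0661 [ 0.5724 -0.1102] [ 0.4  0.8 -1.7]
```

```bash
python3 -m handwheel '0 0 0 0 0 0 0
0 0 0 0 0 0 0
0 0 0 0 0 0 0
0 0 0 0 0 0 0
0 0 0 0 0 0 0
0 0 0 0 0 0 0
0 0 0 0 0 0 0
0 0 0 0 0 0 0
0 0 0 0 0 0 0
0 0 0 0 0 0 0' | egrep 'time|force'; sed -i 's/(30 if n=="scene"/(22 if n=="scene"/' h.py;  python3 look.py 3;python3 -m handwheel '0 0 0 0 0 0 0
0 0 0 0 0 0 0
0 0 0 0 0 0 0
0 0 0 0 0 0 0
0 0 0 0 0 0 0
0 0 0 0 0 0 0' | egrep 'time|force';python3 look.py 2
```

```text
time_s: 13.37
ft_force: [0.2, -0.1, -1.3]
grip_force: 30.0
13.37 [-21, -47]  13.42 [-20, -43]  13.47 [-20, -43]  tipz 0.066 [ 0.5723 -0.1102] [ 1.3  0.1 -1. ]
time_s: 14.02
ft_force: [-0.4, 0.4, -0.2]
grip_force: 30.0
14.02 [92, -11]  14.07 [94, -9]  tipz 0.066 [ 0.5724 -0.1102] [-0.1  0.3 -0.5]
```

```bash
for i in 1 2 3; do python3 -m handwheel '0 0 0 0 0 0 0
0 0 0 0 0 0 0
0 0 0 0 0 0 0
0 0 0 0 0 0 0' | egrep 'time|ft_force|pos'; done; python3 look.py 2
```

```text
time_s: 14.45
eef_pos: [0.5723, -0.1102, 0.332]
ft_force: [-0.1, 0.7, -0.9]
time_s: 14.78
eef_pos: [0.5722, -0.1101, 0.3317]
ft_force: [0.9, -0.1, -2.1]
time_s: 15.12
eef_pos: [0.5723, -0.1101, 0.3318]
ft_force: [0.4, 0.6, -2.2]
15.12 [119, -14]  15.17 [119, -15]  tipz 0.0659 [ 0.5723 -0.1101] [ 0.1  0.7 -1.7]
```

The force is back to the pin's weight alone and the disc has stopped, so the pin has probably caught the hole. I'll lower it gradually.

To row units: 0.001 m is 0.0013.

```bash
python3 -m handwheel '0 0 0 0 0 0.0013 0
0 0 0 0 0 0.0013 0
0 0 0 0 0 0.0013 0
0 0 0 0 0 0 0
0 0 0 0 0 0 0' | egrep 'time|ft_force|pos';python3 -m handwheel '0 0 0 0 0 0.0013 0
0 0 0 0 0 0.0013 0
0 0 0 0 0 0 0
0 0 0 0 0 0 0' | egrep 'time|ft_force|pos'; python3 look.py 2
```

```text
time_s: 15.63
eef_pos: [0.5723, -0.1102, 0.3289]
ft_force: [-0.4, 1.5, -1.7]
time_s: 15.97
eef_pos: [0.5723, -0.1102, 0.3269]
ft_force: [0.3, 1.6, -1.6]
15.97 [95, -13]  16.02 [96, -13]  tipz 0.061 [ 0.5724 -0.1102] [ 0.1  1.9 -1.3]
```

```bash
python3 - <<'E'
import cv2
a=cv2.imread("pics/last.png")[185:285,240:370]
cv2.imwrite("pics/z4.png",cv2.resize(a,None,fx=6,fy=6,interpolation=cv2.INTER_CUBIC))
E
```

```text
(no output)
```

View pics/z4.png

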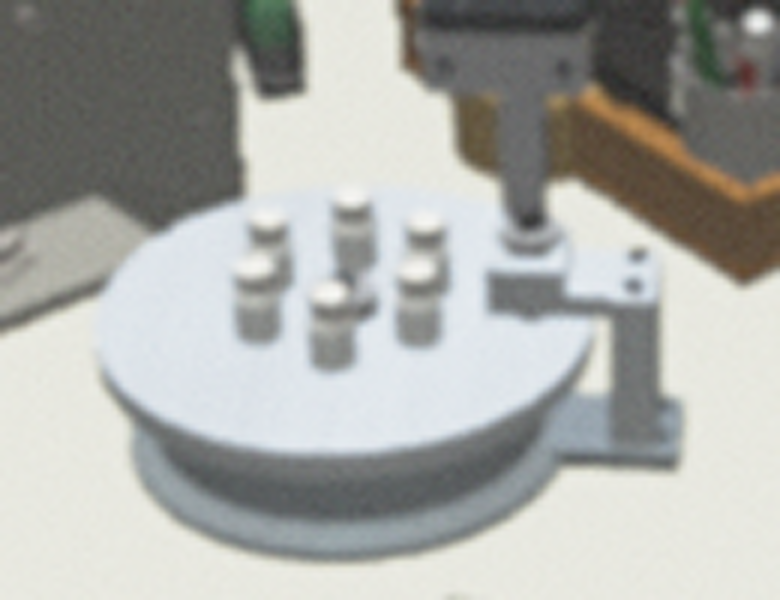

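The picture shows the collar just above the block and no open hole elsewhere; its rim is just visible under the block at (530,315). The pin is in the hole, so I'll seat the collar.

To row units: 0.001 m is 0.0013.

```bash
python3 -m handwheel '0 0 0 0 0 0.0013 0
0 0 0 0 0 0.0013 0
0 0 0 0 0 0.0013 0
0 0 0 0 0 0 0
0 0 0 0 0 0 0' | egrep 'time|ft_force|pos';python3 -m handwheel '0 0 0 0 0 0.0013 0
0 0 0 0 0 0.0013 0
0 0 0 0 0 0 0
0 0 0 0 0 0 0' | egrep 'time|ft_force|pos'; python3 look.py 1
```

```text
time_s: 16.48
eef_pos: [0.5723, -0.1102, 0.3238]
ft_force: [-0.7, 1.0, -1.5]
time_s: 16.82
eef_pos: [0.5723, -0.1102, 0.3218]
ft_force: [-1.1, 2.1, -0.7]
16.82 [94, -13]  tipz 0.056 [ 0.5723 -0.1102] [-1.   2.1 -1.3]
```

To row units: 0.0007 m is 0.0009.

```bash
python3 -m handwheel '0 0 0 0 0 0.0009 0
0 0 0 0 0 0.0009 0
0 0 0 0 0 0 0
0 0 0 0 0 0 0' | egrep 'time|ft_force|pos'
```

```text
time_s: 17.2
eef_pos: [0.5724, -0.1102, 0.321]
ft_force: [-1.8, 2.3, 2.5]
```

The collar has landed, so I'll open and withdraw straight up.

To row units: -0.03 m is -0.0375, -0.02 m is -0.025.

```bash
python3 -m handwheel '0 0 0 0 0 0 0.5
0 0 0 0 0 0 0.5
0 0 0 0 0 0 0.5
0 0 0 0 0 0 0.5
0 0 0 0 0 0 0.5
0 0 0 0 0 -0.0063 0.5
0 0 0 0 0 -0.025 0.5
0 0 0 0 0 -0.0375 0.5
0 0 0 0 0 -0.0375 0.5
0 0 0 0 0 -0.0375 0.5' ; python3 look.py 2;python3 - <<'E'
import cv2
a=cv2.imread("pics/last.png")[175:275,240:370]
cv2.imwrite("pics/z5.png",cv2.resize(a,None,fx=6,fy=6,interpolation=cv2.INTER_CUBIC))
E
```

```text
time_s: 18.03
eef_pos: [0.5721, -0.1102, 0.4369]
eef_rot: [-0.0, 0.386, 0.922, -0.0]
ft_force: [-0.6, -1.2, 0.1]
width: 0.498
grip_force: 0.0
18.03 [120, -11]  18.08 [120, -11]  tipz 0.177 [ 0.5738 -0.1106] [ 0.3 -0.4 -0.1]
```

View pics/z5.png

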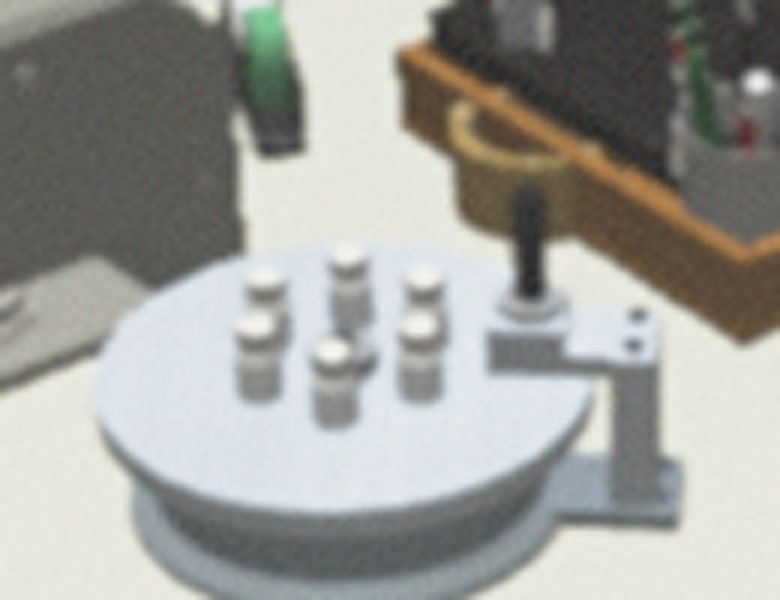

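The pin stands upright with its collar on the block at (530,305) and the hand is clear. I'll let it settle, check that the disc stays still, and hand in.

```bash
cp pics/last.png pics/a.png; python3 -m handwheel '0 0 0 0 0 0 0.5
0 0 0 0 0 0 0.5
0 0 0 0 0 0 0.5
0 0 0 0 0 0 0.5
0 0 0 0 0 0 0.5
0 0 0 0 0 0 0.5
0 0 0 0 0 0 0.5
0 0 0 0 0 0 0.5
0 0 0 0 0 0 0.5
0 0 0 0 0 0 0.5'|grep time; python3 look.py 1; python3 - <<'E'
import cv2
from rig import hand_in
d=cv2.absdiff(cv2.imread("pics/a.png"),cv2.imread("pics/last.png"))[215:265,255:370];m=cv2.GaussianBlur(d,(5,5),0).max();print(d.mean(),m)
if m<25: print(hand_in())
E
```

```text
time_s: 18.97
18.97 [96, -11]  tipz 0.1697 [ 0.5724 -0.1102] [-0.8 -0.3  1.3]
1.7751304347826087 6
the job is handed in; nothing more can be done
None
```

The locking pin is through the slot and index hole with its collar down on the bracket. It is released, the carousel was not moving in two pictures about 0.9 s apart, and the job was handed in at about 19 s.

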